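# Tare the cork-topped canister on the kitchen scale

## Robot

A 6-joint arm with a two-finger parallel gripper is mounted at the origin on the work surface. World frame = base frame: x ahead of the robot, y to its left, z up, the work surface at z = 0. Lengths are in mm, angles in rad, forces in N, time in s.
With the tool pointing down it reaches from about 350 to 975 mm from the base axis. Payload 7.1 kg.
Tool frame: the origin (TCP) lies midway between the tips of the shut fingers; the grasp point (between the pads) lies 19 mm behind it (ctrl.grasp_offset is the distance from the TCP to the grasp point, in mm); z points along the fingers, y is the line along which they close (so a half turn about z gives the same grasp; the last joint's range is limited). The gripper opens to 88 mm and grips with 3 to 60 N. Pads are 20 mm wide; open, the fingers measure 115 mm over their backs; the gripper's body (75 mm by 178 mm) begins 61 mm behind the grasp point.
Start: joints at [1.188, 0.423, 1.63, -0, 1.089, -0.019], TCP at [222.36, 584.09, 222.675] pointing down, gripper open.
Joint ranges: [-3, 3], [-0.9, 2.11], [0.09, 2.58], [-1.31, 4.45], [0.11, 2.69], [-2.54, 2.54]. Speed limits (rad/s): [2.39, 2.39, 3.01, 3.14, 3.14, 3.14].

## Interface

Orientations are given as a rotation vector (axis times angle).
In Python, from workcell import sensors, viewer, ctrl gives the robot as it stands. The module is installed in compiled form; this text tells all that it offers.
- The arm moves only by the shell command python3 -m handwheel 'ROWS'. ROWS is JSON, a list of rows, each a list of 7 numbers: the shift along the tool's x, y, z in mm, then the turn, a rotation vector about the tool's x, y, z in rad, then the closure, from 0 (fully open) to 1 (shut). In form: [[x, y, z, rx, ry, rz, jaw], ...]. A call has 1 to 10 rows; each row shifts and turns the commanded pose from where the row before left it, along the tool's axes as they then stand; what a row does not reach is not made up. A row lasts 1/8 s, in which the tool goes at most 62.5 mm and 10.7 degrees, less where a joint would pass 70% of its speed; a pose out of reach is approached as far as the arm can. A call is refused whole if a number of a shift passes 62.5 or a number of a turn 0.188, either way. A call with a gripper value outside its range is refused whole. The fingers move at their own pace and stop on an object; the grip force is fixed at half the most. Time passes only in rows, so rows that do not move let the fingers close. It gives the time, the measured TCP pose, the force, the opening and the grip force at its end, in the units of the state.
- sensors.get_obs(): the state, without advancing time (a new reading comes with each control period).
- viewer.get_image(name): name is "side" or "top" or "wrist"; returns a dict with "frame" (420x560x3 uint8, blue, green, red), "fov_y" (degrees; the focal length in pixels is half the picture's height over the tangent of half this angle, whatever the lens; pixels are square), "cx", "cy" (the principal point, pixels), "R" (3x3) and "t" (3): a world point X has camera coordinates R X + t. Camera axes: x right, y down, z forward; pixel columns grow to the right and rows downward; lengths in mm; the calibration is good to about 2 mm. The wrist camera is an equidistant fisheye: a pixel r from the principal point sees the ray r / f radians off the axis. A picture is of the moment at which its call begins. There is no depth.
- ctrl.close_job(): hands the job in; it is judged then, once.
The state is a dict: "t": time; "qpos": joint angles; "qvel": joint speeds; "joint_torque": joint torques, N m; "ee_pos": TCP position; "orientation": TCP orientation; "ft_force": force on the tool from outside, world axes, zero at the start; "moment": the same for the moment, N m; "width": finger opening in mm; "grasp_force": force on a finger pad.
Only numpy, scipy, OpenCV 4.12 (cv2) and the standard library are available. Lean on these libraries where they do the work, as an engineer would, in place of code of your own. Each camera call takes 0.05 s, during which the arm holds its last target. There are 200 camera calls.

## Task

Stand the cork-topped glass canister upright in the steel pan of the kitchen scale, setting it down gently. Then zero the scale: press its tare button, the larger of its two round buttons, fully down and let it come back up, without pressing the smaller button and with the canister still standing in the pan.

Things in the scene. Friction and masses are not known exactly. Their poses are not given: they have to be found in the camera images.
- canister: Small empty closed canister, a straight upright cylinder: clear glass 50 mm in diameter and 85 mm high, topped by a fixed brown cork 49 mm in diameter and 25 mm high; 110 mm in all, 0.14 to 0.28 kg. Origin: centre of its underside; z up its axis. It stands on the worktop among two wider open mason jars (76 mm wide, 92 mm high, no cork), at least 115 mm apart centre to centre.
- pan_floor (a point): Centre of the inner floor of the round stainless steel pan on the white kitchen scale, 49 mm above the worktop. The floor is flat, 134 mm in diameter; the rim stands 10 mm above it and is 164 mm across. z is up; x points from the two buttons towards the pan (the scale is turned by up to 0.3 rad). The scale (260 x 190 mm, deck 36 mm high) is fixed to the worktop.
- tare_top (a point): Centre of the top of the tare button, the larger of the scale's two grey round buttons: cap 34 mm in diameter in a round housing 50 mm wide. At rest its top is 59 mm above the worktop, 11 mm above its housing. The two buttons lie 96 mm apart, 137 mm before the pan's centre, on either side of a blank dark display; which is left and which right varies. Moves with the button.
- tare (a joint): Travel of the tare button in m: 0 when up, 0.007 when fully down, growing as it is pressed straight down. A spring returns it; it starts to yield at 1.2 N and fully down takes 4 N.
- units (a joint): Travel of the smaller button, not to be pressed, in m: 0 when up, 0.007 when fully down. Cap 18 mm in diameter in a housing 34 mm wide, same height and spring as the tare button.
Not all that is in view belongs to the job. Leave any green look-alike of the canister alone.

How it is judged (in metres and radians):
On the way, in this order (a step that is already met when the one before it is completed fails the run):
1. the canister stands released in the pan (horizontal distance between canister and pan_floor below 0.05 m and z of canister in the frame of pan_floor below 0.006 m and angle between canister's own z axis and vertical below 0.1 rad and contact force between the fingers and canister below 0.1 N), for 0.2 s.
2. the tare button is fully down (value of joint tare above 0.0055 m), for 0.05 s.
At the end, for the whole second after the job is handed in: The tare button is back up (within 1.5 mm) after having been fully down (at least 5.5 of its 7 mm), and the canister stands at rest in the pan, upright within 0.1 rad, its underside on the pan's floor (within 6 mm) and its axis within 50 mm of the pan's centre (value of joint tare below 0.0015 m and horizontal distance between canister and pan_floor below 0.05 m and z of canister in the frame of pan_floor below 0.006 m and angle between canister's own z axis and vertical below 0.1 rad and linear speed of canister below 0.02 m/s); the robot touches nothing.
It fails at once if the smaller button is pressed (more than 3 mm) (value of joint units above 0.003 m).
It fails at once if the canister is dropped (moves faster than 0.6 m/s while the fingers do not touch it) (linear speed of canister above 0.6 m/s and contact force between the fingers and canister below 0.05 N).
It fails at once if the canister is knocked over (leans more than 0.7 rad) (angle between canister's own z axis and vertical above 0.7 rad).
It also fails if it takes over 48 s, if anything falls off the work surface, if the arm or the gripper's body presses on something with over 40 N, if the wrist force passes 120 N, or if a joint passes its speed limit or range.

## Working session

There is one attempt and no reset: what is moved stays moved. The work goes in short steps, Python scripts to look and compute and a shell command to move; the robot and the scene stay as the last step left them, time stands still between calls to the robot, and variables do not carry over. Pictures are saved under pics/ and viewed, at most 10 in all, crops included, and the job is handed in when it is done.

```bash
mkdir -p pics
cat > h.py <<'E'
import numpy as np, cv2
from workcell import sensors, viewer, ctrl
def f(im): return im["frame"].shape[0]/2/np.tan(np.radians(im["fov_y"])/2)
def ray(im,u,v,fish=False):
    F=f(im); d=np.array([u-im["cx"],v-im["cy"]])/F
    if fish:
        r=np.linalg.norm(d); d=d/r*np.sin(r) if r>1e-9 else d; c=np.array([*d,np.cos(r)])
    else: c=np.array([*d,1.])
    R=np.array(im["R"]);t=np.array(im["t"]).ravel()
    return -R.T@t, R.T@c
def onz(im,u,v,z,fish=False):
    o,d=ray(im,u,v,fish); return o+d*(z-o[2])/d[2]
def proj(im,X):
    c=np.array(im["R"])@np.array(X,float)+np.array(im["t"]).ravel(); return c[:2]/c[2]*f(im)+[im["cx"],im["cy"]]
E
python3 - <<'E'
from h import *
for n in("top","side"):
    im=viewer.get_image(n); cv2.imwrite(f"pics/{n}0.png",im["frame"]); np.save(f"pics/{n}0.npy",im,allow_pickle=True)
    print(n,im["fov_y"],im["cx"],im["cy"],-np.array(im["R"]).T@np.array(im["t"]).ravel())
o=sensors.get_obs();print(o["t"],o["ee_pos"],o["orientation"],o["width"],o["ft_force"])
E
```

```text
top 49.29259240943814 281.5407713968996 208.32021597284333 [ 258.51451416   47.65783897 1017.01753329]
side 51.48894493712719 275.92518320158376 220.62695398976308 [ 342.28322957 -516.40437584  501.76558104]
0.1 [222.18218737 583.65528716 222.0084572 ] [-5.68241615e-01 -3.08950275e+00  2.04797320e-03] 87.5129996832093 [-0.12948363 -0.4558158   0.25197473]
```

View pics/top0.png

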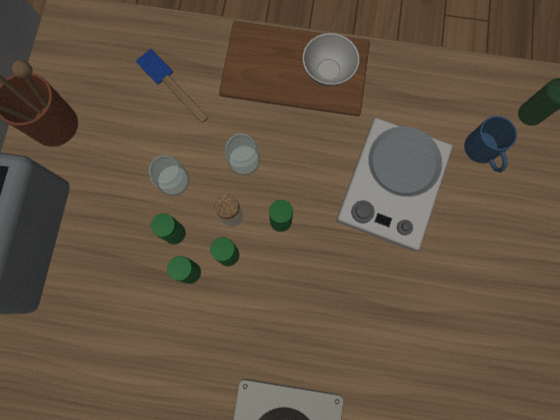

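View pics/side0.png

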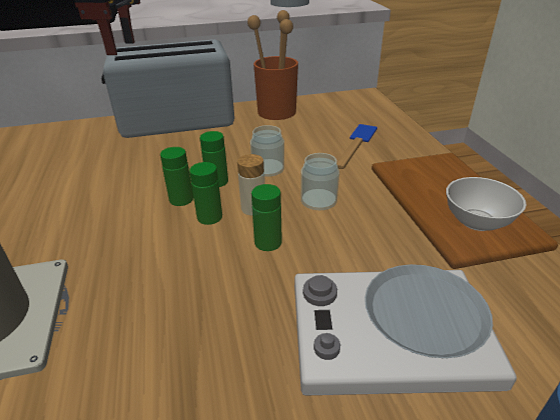

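Top view: cork at (227,203), pan centre (404,161), larger button (363,212), smaller (405,228); green look-alikes surround the canister, nearest at (281,215) and (224,250). Side view: cork at (251,165), pan (428,310), tare (320,288), units (327,344). Now the measurements.

Run:
```python
from h import *
T=np.load("pics/top0.npy",allow_pickle=True).item();S=np.load("pics/side0.npy",allow_pickle=True).item()
def comp(mask,near):
    n,l,s,c=cv2.connectedComponentsWithStats(mask.astype(np.uint8)); 
    i=1+np.argmin([np.hypot(*(c[k]-near))+(1e3 if s[k,4]<15 else 0) for k in range(1,n)]); return s[i],c[i],l==i
np.set_printoptions(precision=1,suppress=True)
print("R",T["R"])
# greys in top
for name,near,z,im in(("tare",(362,210),59,T),("units",(405,227),59,T),("tareS",(320,285),59,S),("unitsS",(326,341),59,S)):
    u,v=near; b=im["frame"][v-28:v+28,u-28:u+28]
    print(name,onz(im,u,v,z))
hsv=cv2.cvtColor(T["frame"],cv2.COLOR_BGR2HSV)
g=cv2.inRange(hsv,(45,80,20),(80,255,255))
n,l,s,c=cv2.connectedComponentsWithStats(g)
for k in range(1,n):
    if s[k,4]>100: print("green",c[k],s[k],onz(T,*c[k],80))
for nm,im,(u,v) in(("corkT",T,(227,202)),("corkS",S,(250,162)),("panT",T,(405,161)),("panS",S,(428,308))):
    print(nm,onz(im,u,v,110 if "cork" in nm else 59))
def up(im,u,v,w,h,k):return cv2.resize(im["frame"][v-h:v+h,u-w:u+w],None,fx=k,fy=k,interpolation=cv2.INTER_CUBIC)
A=np.hstack([up(T,230,220,40,50,5),up(T,400,190,40,50,5)])
cv2.imwrite("pics/z.png",A)
print(-np.array(T["R"]).T@np.array(T["t"]).ravel(),proj(T,[222,584,222]))
```

```text
R [[ 0.2 -1.   0. ]
 [-1.  -0.2 -0.2]
 [ 0.2  0.  -1. ]]
tare [492.2 -94.2  59. ]
units [ 469.7 -188.9   59. ]
tareS [ 491.9 -103.    59. ]
unitsS [ 469.9 -196.6   59. ]
green [542.3 102.5] [519  79  41  46 738] [ 791.6 -457.5   80. ]
green [280.5 214.8] [269 200  24  31 603] [450.4  76.1  80. ]
green [167.3 228.2] [151 213  34  31 719] [385.7 303.6  80. ]
green [224.1 250.9] [210 237  29  29 598] [357.6 178.7  80. ]
green [183.  269.6] [167 256  34  27 674] [307.1 254.4  80. ]
corkT [453.6 186.9 110. ]
corkS [445.8 179.5 110. ]
panT [ 616.4 -174.6   59. ]
panS [ 617.2 -178.5   59. ]
[ 258.5   47.7 1017. ] [-32.8 281.8]
```

View pics/z.png

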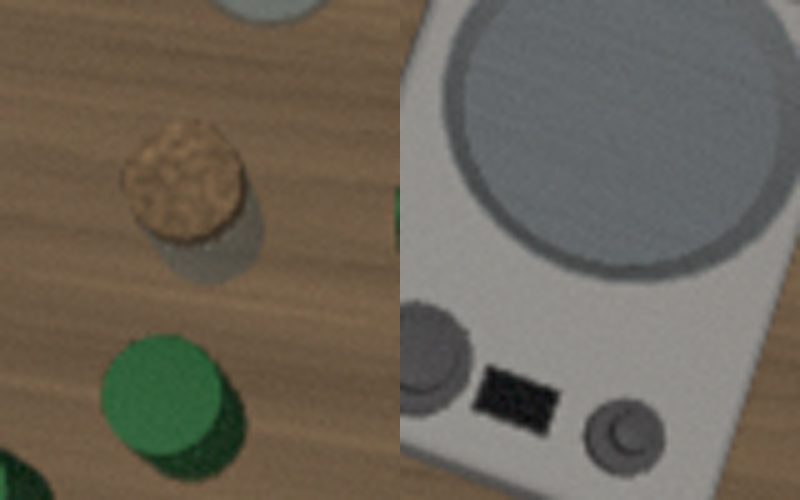

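Crop: cork top disc centred at full-image (226.6,205.8); units cap at (405.8,226.6). Next I'll refine the cork, pan and tare with masks and one more crop.

```bash
cat >> h.py <<'E'
from scipy.spatial.transform import Rotation as Ro
def plan(target,yaw=None,pose=None):
    "tool-frame shift (mm) and turn about tool z (rad) to target; yaw = wanted world angle (deg) of closing line"
    o=sensors.get_obs(); R=Ro.from_rotvec(o["orientation"]).as_matrix(); p=np.array(o["ee_pos"])
    y=np.degrees(np.arctan2(R[1,1],R[0,1])); print("t",o["t"],"p",p.round(1),"y-axis deg",round(y,1),"q",np.round(o["qpos"],2),"w",round(o["width"],1))
    print("shift tool",(R.T@(np.array(target)-p)).round(1), "z axis",R[:,2].round(3))
    if yaw is not None:
        d=(yaw-y+90)%180-90; print("rz",round(-np.radians(d),3))
E
python3 - <<'E'
from h import *
np.set_printoptions(precision=1,suppress=True)
T=np.load("pics/top0.npy",allow_pickle=True).item();S=np.load("pics/side0.npy",allow_pickle=True).item()
def up(im,u,v,w,h,k):return cv2.resize(im["frame"][v-h:v+h,u-w:u+w],None,fx=k,fy=k,interpolation=cv2.INTER_CUBIC)
A=np.hstack([up(T,365,210,20,30,6),up(S,251,180,20,30,6),up(S,322,310,25,30,6)])
A=np.hstack([up(T,365,210,20,30,6),up(S,251,180,20,30,6)]);B=up(S,325,315,25,50,6)
C=np.zeros((600,800,3),np.uint8);C[:360,:480]=A;C[:600,490:790]=B;cv2.imwrite("pics/z2.png",C)
print("cork",onz(T,226.6,205.8,110))
plan([446,184,230],130)
E
```

```text
cork [445.6 186.3 110. ]
t 0.1 p [222.2 583.7 222. ] y-axis deg 69.2 q [ 1.2  0.4  1.6  0.   1.1 -0. ] w 87.5
shift tool [-351.4 -293.9   -7.6] z axis [-0. -0. -1.]
rz -1.062
```

View pics/z2.png

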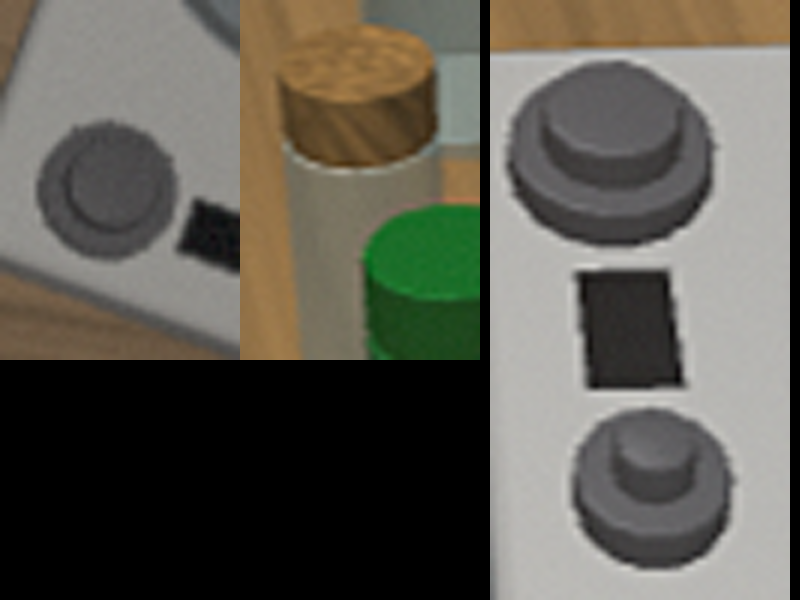

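Crop: tare cap top at top-view (363.8,211.0) and side-view (320.9,283.8); side cork top (250.5,160.4); units cap side (327.4,338.4). I'll check these against the stated geometry while moving the arm toward the canister.

```bash
python3 - <<'E'
from h import *
np.set_printoptions(precision=1,suppress=True)
T=np.load("pics/top0.npy",allow_pickle=True).item();S=np.load("pics/side0.npy",allow_pickle=True).item()
print("corkS",onz(S,250.5,160.4,110))
for im,a,b in((T,(363.8,211),(405.8,226.6)),(S,(320.9,283.8),(327.4,338.4))):
    A=onz(im,*a,59)[:2];B=onz(im,*b,59)[:2];d=A-B;n=np.array([d[1],-d[0]])/np.linalg.norm(d)
    print(A,B,np.linalg.norm(d),"pan",(A+B)/2+137*n)
E
python3 -m handwheel '[[-40,-33,0,0,0,-0.12,0],[-40,-33,0,0,0,-0.12,0],[-40,-33,0,0,0,-0.12,0],[-40,-33,0,0,0,-0.12,0],[-40,-33,0,0,0,-0.12,0]]'
python3 - <<'E'
from h import *
plan([446,184,230],130)
E
```

```text
corkS [447.8 185.1 110. ]
[490.7 -98.2] [ 470.8 -190.5] 94.38685349282424 pan [ 614.7 -173.2]
[ 493.8 -101.1] [ 472.8 -193.3] 94.54298591713402 pan [ 616.9 -177.7]
t: 0.72
ee_pos: [398.6, 396.9, 222.5]
orientation: [0.377, -3.118, 0.001]
ft_force: [1.1, 0.8, 0.1]
width: 87.7
grasp_force: 0.0
t 0.725 p [398.6 396.9 222.5] y-axis deg 103.8 q [ 0.76  0.33  1.77  0.    1.04 -1.05] w 87.7
shift tool [   4.7 -218.    -7.4] z axis [-0. -0. -1.]
rz -0.458
```

Both views agree: canister (446.5,186), tare (492,-100), pan (616,-176); button spacing 94.5 vs 96 given.

```bash
python3 -m handwheel '[[1,-54,0,0,0,0,0],[1,-54,0,0,0,0,0],[1,-54,0,0,0,0,0],[1,-54,0,0,0,0,0],[0,0,0,0,0,-0.115,0],[0,0,0,0,0,-0.115,0],[0,0,0,0,0,-0.115,0],[0,0,0,0,0,-0.113,0],[0,0,0,0,0,0,0]]'
python3 - <<'E'
from h import *
W=viewer.get_image("wrist");cv2.imwrite("pics/w1.png",W["frame"]);np.save("pics/w1.npy",W,allow_pickle=True)
plan([446.5,186,130],130)
E
```

```text
t: 1.85
ee_pos: [444.4, 187.3, 222.5]
orientation: [1.067, -2.954, 0.0]
ft_force: [-0.0, 0.3, 0.2]
width: 88.1
grasp_force: 0.0
t 1.9 p [444.4 187.4 222.5] y-axis deg 129.6 q [ 0.37  0.21  1.94  0.    0.99 -1.89] w 87.7
shift tool [-0.8 -2.4 92.5] z axis [-0. -0. -1.]
rz -0.006
```

View pics/w1.png

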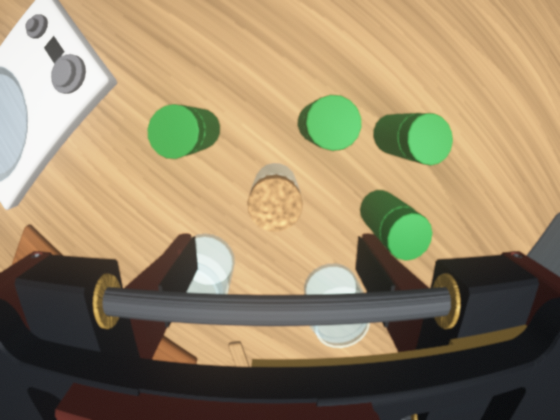

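Wrist view: cork at (274,203), roughly centred between the fingers along the closing line; gaps left and right are clear of greens and jars. Checking the position by fisheye ray.

```bash
python3 - <<'E'
from h import *
W=np.load("pics/w1.npy",allow_pickle=True).item()
print(onz(W,274.5,203,110,True), "tareW",onz(W,69,71,59,True))
E
python3 -m handwheel '[[-1,-2,45,0,0,0,0],[0,0,45,0,0,0,0],[0,0,25,0,0,0,0],[0,0,20,0,0,0,0],[0,0,0,0,0,0,0]]'
python3 - <<'E'
from h import *
plan([446.5,186,52],130)
E
```

```text
[445.66889534 186.36609148 110.        ] tareW [485.86213581 -86.00234513  59.        ]
t: 2.52
ee_pos: [445.5, 186.1, 86.4]
orientation: [1.065, -2.952, 0.0]
ft_force: [0.3, 0.1, -0.4]
width: 88.0
grasp_force: 0.0
t 2.525 p [445.5 186.1  86.4] y-axis deg 129.7 q [ 0.37  0.44  2.02 -0.    0.68 -1.89] w 88.0
shift tool [-0.8 -0.8 34.4] z axis [-0.003 -0.001 -1.   ]
rz -0.006
```

```bash
python3 -m handwheel '[[0,0,20,0,0,0,0],[0,0,15,0,0,0,0],[0,0,0,0,0,0,0],[0,0,0,0,0,0,0.4],[0,0,0,0,0,0,0.7],[0,0,0,0,0,0,1],[0,0,0,0,0,0,1],[0,0,0,0,0,0,1],[0,0,0,0,0,0,1],[0,0,0,0,0,0,1]]'
python3 - <<'E'
from h import *
plan([446.5,186,200],130);print(sensors.get_obs()["grasp_force"])
E
```

```text
t: 3.78
ee_pos: [446.8, 186.6, 52.9]
orientation: [-1.069, 2.954, 0.0]
ft_force: [0.1, -0.4, 3.9]
width: 49.3
grasp_force: 30.0
t 3.775 p [446.8 186.6  52.9] y-axis deg 129.8 q [ 0.37  0.5   2.03  0.    0.6  -1.89] w 49.3
shift tool [   0.5   -0.3 -147.1] z axis [ 0.  0. -1.]
rz -0.004
29.979639903176576
```

```bash
python3 -m handwheel '[[0,0,-15,0,0,0,1],[0,0,-30,0,0,0,1],[0,0,-40,0,0,0,1],[0,0,-40,0,0,0,1],[0,0,-25,0,0,0,1],[0,0,0,0,0,0,1]]'
python3 - <<'E'
from h import *
plan([616,-176,200],130);print(sensors.get_obs()["grasp_force"])
E
```

```text
t: 4.53
ee_pos: [447.7, 186.9, 204.9]
orientation: [-1.067, 2.95, 0.0]
ft_force: [-0.0, -0.5, -1.4]
width: 49.0
grasp_force: 30.0
t 4.525 p [447.7 186.9 204.9] y-axis deg 129.8 q [ 0.37  0.24  1.95 -0.    0.95 -1.89] w 49.0
shift tool [ 102.8 -386.6    5. ] z axis [ 0.004  0.002 -1.   ]
rz -0.004
29.973328319611028
```

```bash
python3 -m handwheel '[[0,0,0,0,0,0.08,1],[0,0,0,0,0,0.15,1],[0,0,0,0,0,0.15,1],[0,0,0,0,0,0.15,1],[0,0,0,0,0,0.15,1],[0,0,0,0,0,0.15,1],[0,0,0,0,0,0.08,1],[0,0,0,0,0,0,1]]'
python3 - <<'E'
from h import *
plan([616,-176,200],77);print(sensors.get_obs()["grasp_force"])
E
```

```text
t: 5.52
ee_pos: [445.7, 186.2, 201.5]
orientation: [-0.337, -3.121, 0.002]
ft_force: [0.5, -0.5, -1.5]
width: 49.2
grasp_force: 30.0
t 5.525 p [445.7 186.2 201.5] y-axis deg 77.7 q [ 0.37  0.25  1.95  0.    0.95 -0.98] w 49.2
shift tool [-243.6 -317.5    1.4] z axis [-0.002 -0.001 -1.   ]
rz 0.012
29.973674963694066
```

```bash
python3 -m handwheel '[[-13,-17,0,0,0,0,1],[-27,-35,0,0,0,0,1],[-27,-35,0,0,0,0,1],[-27,-35,0,0,0,0,1],[-27,-35,0,0,0,0,1],[-27,-35,0,0,0,0,1],[-27,-35,0,0,0,0,1],[-27,-35,0,0,0,0,1],[-27,-35,0,0,0,0,1],[-14,-20,0,0,0,0,1]]' | head -2
python3 -m handwheel '[[0,0,0,0,0,0,1],[0,0,0,0,0,0,1]]' | tail -1
python3 - <<'E'
from h import *
plan([616,-176,105],77);print(sensors.get_obs()["grasp_force"])
im=viewer.get_image("side");cv2.imwrite("pics/s2.png",im["frame"])
E
```

```text
t: 6.78
ee_pos: [616.2, -176.8, 201.7]
grasp_force: 30.0
t 7.025 p [ 615.3 -174.   202.1] y-axis deg 77.7 q [-0.29  0.47  1.61  0.    1.07 -1.65] w 49.0
shift tool [-1.3 -1.8 97.1] z axis [-0.002  0.001 -1.   ]
rz 0.012
29.97335256426595
```

View pics/s2.png

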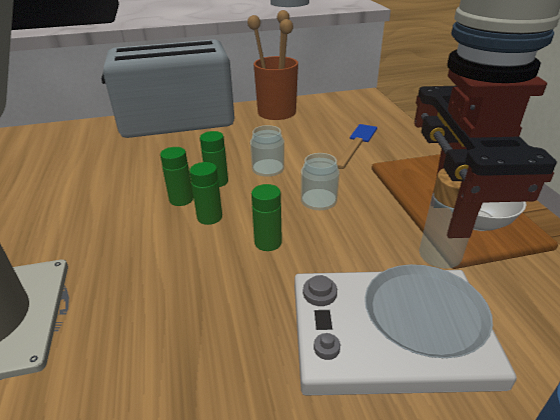

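The canister hangs upright in the gripper (side view about (450,220)), above the pan. Lowering: contact is expected at TCP z ≈ 102.

```bash
python3 -m handwheel '[[-1,-2,15,0,0,0,1],[0,0,30,0,0,0,1],[0,0,25,0,0,0,1],[0,0,15,0,0,0,1],[0,0,6,0,0,0,1],[0,0,2,0,0,0,1],[0,0,1,0,0,0,1],[0,0,0,0,0,0,1],[0,0,0,0,0,0,1]]'
```

```text
t: 8.2
ee_pos: [616.9, -177.4, 109.2]
orientation: [0.338, 3.123, -0.0]
ft_force: [0.8, 0.1, -0.9]
width: 49.3
grasp_force: 30.0
```

```bash
python3 -m handwheel '[[0,0,1,0,0,0,1],[0,0,1,0,0,0,1],[0,0,0,0,0,0,1],[0,0,0,0,0,0,1]]'
```

```text
t: 8.7
ee_pos: [616.6, -177.3, 106.6]
orientation: [-0.338, -3.123, -0.0]
ft_force: [0.8, 0.0, -1.2]
width: 49.0
grasp_force: 30.0
```

```bash
python3 -m handwheel '[[0,0,1,0,0,0,1],[0,0,1,0,0,0,1],[0,0,1,0,0,0,1],[0,0,0,0,0,0,1],[0,0,0,0,0,0,1]]'
```

```text
t: 9.32
ee_pos: [616.7, -177.3, 103.7]
orientation: [0.338, 3.123, -0.0]
ft_force: [-0.6, 0.8, -1.0]
width: 49.2
grasp_force: 30.0
```

```bash
python3 -m handwheel '[[0,0,1,0,0,0,1],[0,0,0,0,0,0,1],[0,0,0,0,0,0,1]]'
```

```text
t: 9.7
ee_pos: [616.6, -177.3, 102.7]
orientation: [-0.338, -3.123, 0.0]
ft_force: [0.3, 0.7, -1.1]
width: 49.3
grasp_force: 30.0
```

```bash
python3 -m handwheel '[[0,0,0.6,0,0,0,1],[0,0,0.4,0,0,0,1],[0,0,0,0,0,0,1],[0,0,0,0,0,0,1]]'
```

```text
t: 10.2
ee_pos: [616.7, -177.4, 101.9]
orientation: [0.338, 3.123, -0.0]
ft_force: [-1.4, 0.5, 2.2]
width: 49.6
grasp_force: 30.0
```

```bash
python3 -m handwheel '[[0,0,0.5,0,0,0,1],[0,0,0,0,0,0,1],[0,0,0,0,0,0,1]]'
```

```text
t: 10.58
ee_pos: [616.8, -177.3, 101.9]
orientation: [0.338, 3.123, -0.0]
ft_force: [-2.5, 1.0, 5.4]
width: 49.4
grasp_force: 30.0
```

Contact made (+5 N) at the expected height. Release, then retreat straight up.

```bash
python3 -m handwheel '[[0,0,-0.3,0,0,0,0.8],[0,0,0,0,0,0,0.4],[0,0,0,0,0,0,0.2],[0,0,0,0,0,0,0],[0,0,0,0,0,0,0],[0,0,0,0,0,0,0],[0,0,0,0,0,0,0],[0,0,0,0,0,0,0]]'
python3 -m handwheel '[[0,0,-10,0,0,0,0],[0,0,-30,0,0,0,0],[0,0,-40,0,0,0,0],[0,0,-30,0,0,0,0],[0,0,0,0,0,0,0]]'
python3 - <<'E'
from h import *
plan([492,-100,205],77)
W=viewer.get_image("wrist");im=viewer.get_image("side")
np.save("pics/w3.npy",W,allow_pickle=True)
c=cv2.resize(im["frame"][140:400,270:530],(400,400))
cv2.imwrite("pics/c3.png",np.hstack([cv2.resize(W["frame"],(400,300)),np.zeros((300,0,3),np.uint8),c[:300]]) )
E
```

```text
t: 11.58
ee_pos: [616.7, -177.3, 101.5]
orientation: [0.338, 3.123, -0.0]
ft_force: [0.1, 1.1, 0.2]
width: 87.8
grasp_force: 0.0
t: 12.2
ee_pos: [618.4, -177.9, 214.9]
orientation: [0.338, 3.117, -0.002]
ft_force: [0.8, 0.6, -0.8]
width: 87.8
grasp_force: 0.0
t 12.2 p [ 618.4 -177.9  214.9] y-axis deg 77.6 q [-0.3   0.46  1.6  -0.    1.08 -1.65] w 87.8
shift tool [140.2  49.    9.1] z axis [ 0.006 -0.002 -1.   ]
rz 0.011
```

View pics/c3.png

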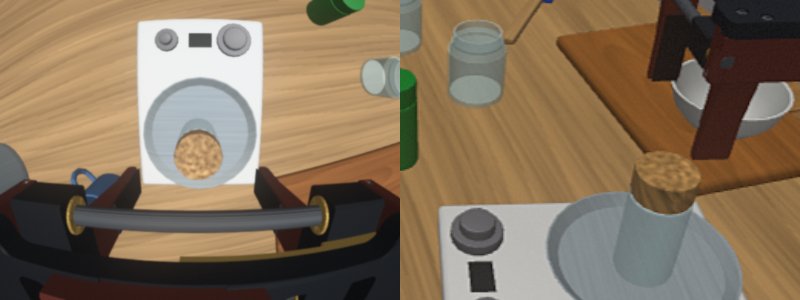

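The canister stands upright near the pan's centre (cork at wrist (198,155), side (666,185)); tare cap at wrist-crop (233,38), i.e. full (326,53). Moving over the tare button at this height with the jaws shutting.

```bash
python3 - <<'E'
from h import *
W=np.load("pics/w3.npy",allow_pickle=True).item()
print(onz(W,326,53,59,True),onz(W,277,217,159,True))
E
python3 -m handwheel '[[20,7,0,0,0,0,0],[35,12,0,0,0,0,0.5],[35,12,0,0,0,0,1],[30,11,0,0,0,0,1],[20,7,0,0,0,0,1],[0,0,0,0,0,0,1],[0,0,0,0,0,0,1],[0,0,0,0,0,0,1],[0,0,0,0,0,0,1],[0,0,0,0,0,0,1]]'
python3 - <<'E'
from h import *
plan([492,-100,70],77)
W=viewer.get_image("wrist");np.save("pics/w4.npy",W,allow_pickle=True)
cv2.imwrite("pics/w4.png",W["frame"])
E
```

```text
[ 493.68274165 -101.08530484   59.        ] [ 615.38268899 -176.3726409   159.        ]
t: 13.55
ee_pos: [490.6, -99.7, 211.4]
orientation: [-0.339, -3.123, 0.0]
ft_force: [0.2, 0.6, -0.1]
width: 2.1
grasp_force: 0.0
t 13.55 p [490.6 -99.7 211.4] y-axis deg 77.6 q [-0.22  0.26  1.91 -0.    0.98 -1.58] w 2.1
shift tool [ -1.5  -0.  141.4] z axis [-0. -0. -1.]
rz 0.011
```

View pics/w4.png

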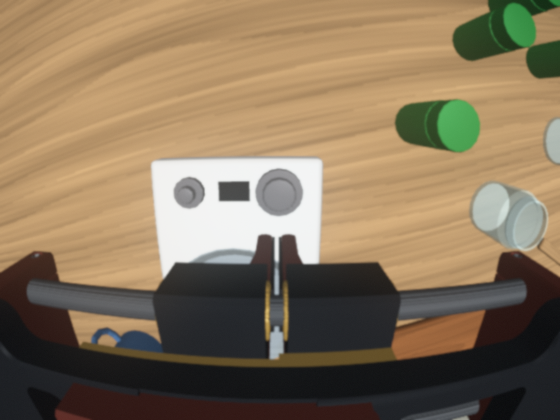

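Tare cap at (279,193), ahead of the shut fingertips; units at (188,193), well aside. Descend to just above the cap.

```bash
python3 - <<'E'
from h import *
W=np.load("pics/w4.npy",allow_pickle=True).item()
print(onz(W,279,193,59,True))
E
python3 -m handwheel '[[-2,0,20,0,0,0,1],[0,0,40,0,0,0,1],[0,0,40,0,0,0,1],[0,0,30,0,0,0,1],[0,0,11,0,0,0,1],[0,0,0,0,0,0,1],[0,0,0,0,0,0,1]]'
```

```text
[491.4270183  -96.82771384  59.        ]
t: 14.48
ee_pos: [493.2, -100.1, 71.5]
orientation: [0.338, 3.121, -0.0]
ft_force: [0.3, -0.9, 0.2]
width: 0.3
grasp_force: 0.0
```

```bash
python3 -m handwheel '[[0,1,5,0,0,0,1],[0,0,5,0,0,0,1],[0,0,3,0,0,0,1],[0,0,2,0,0,0,1],[0,0,1,0,0,0,1],[0,0,1,0,0,0,1],[0,0,0,0,0,0,1],[0,0,0,0,0,0,1]]'
```

```text
t: 15.48
ee_pos: [492.6, -98.9, 53.6]
orientation: [0.338, 3.123, 0.0]
ft_force: [1.0, 0.9, 2.3]
width: 0.5
grasp_force: 1.7
```

```bash
python3 -m handwheel '[[0,0,1,0,0,0,1],[0,0,1,0,0,0,1],[0,0,0,0,0,0,1],[0,0,0,0,0,0,1]]'
```

```text
t: 15.98
ee_pos: [492.7, -99.0, 52.1]
orientation: [0.338, 3.123, -0.0]
ft_force: [-1.6, 1.7, 12.4]
width: 0.6
grasp_force: 6.3
```

```bash
python3 -m handwheel '[[0,0,1,0,0,0,1],[0,0,0,0,0,0,1],[0,0,0,0,0,0,1]]'
```

```text
t: 16.35
ee_pos: [492.8, -99.0, 51.9]
orientation: [0.338, 3.123, -0.0]
ft_force: [-5.4, 2.6, 23.2]
width: 0.8
grasp_force: 11.5
```

Fully down (hard stop, well over 4 N). Retreat straight up and check.

```bash
python3 -m handwheel '[[0,0,-5,0,0,0,1],[0,0,-10,0,0,0,1],[0,0,-30,0,0,0,1],[0,0,-40,0,0,0,1],[0,0,-40,0,0,0,1],[0,0,-20,0,0,0,1],[0,0,0,0,0,0,1],[0,0,0,0,0,0,1],[0,0,0,0,0,0,1]]'
python3 - <<'E'
from h import *
im=viewer.get_image("side")
cv2.imwrite("pics/s5.png",im["frame"])
E
```

```text
t: 17.48
ee_pos: [491.7, -98.8, 194.2]
orientation: [-0.338, -3.121, -0.0]
ft_force: [0.0, 0.4, 0.4]
width: 0.5
grasp_force: 0.0
```

View pics/s5.png

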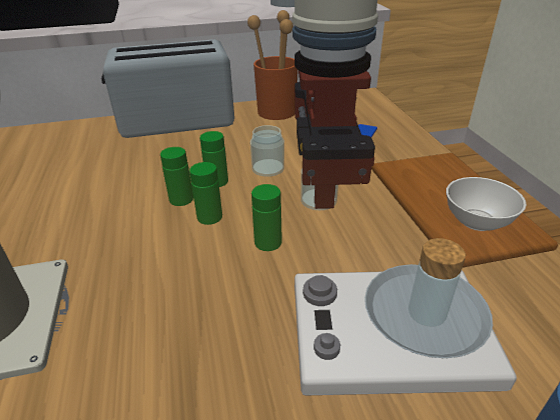

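The canister stands upright in the pan (cork at (442,257)), the tare cap is back up at (320,286), and the arm is clear.

```bash
python3 -c "
from workcell import ctrl
print(ctrl.close_job())"
```

```text
the job is handed in; nothing more can be done
None
```

The canister stands upright near the centre of the scale's pan, the tare button was pressed to its stop and came back up, the smaller button was not touched, and I handed the job in at about 17.5 s; no verdict was returned.

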